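# Push the drip tray home and hold the sandwich press at its mark

## Robot

A 7-joint arm with a two-finger parallel gripper is mounted at the origin on a cart in front of the work surface, level with it; the furniture and walls round the work are solid. World frame = base frame: x ahead of the robot, y to its left, z up, the work surface at z = 0. Lengths are in m, angles in rad, forces in N, time in s.
With the tool pointing down it reaches from about 0.4 to 0.925 m from the base axis. Payload 4.1 kg.
Tool frame: the origin (TCP) lies on the centre line of the jaws, within the pads' length; the fingertips stand 19 mm ahead of it and the grasp point (between the pads) is the TCP; z points along the fingers, y is the line along which they close (so a half turn about z gives the same grasp; the last joint's range is limited). The gripper opens to 85 mm and grips with 20 to 120 N. Pads are 22 mm wide; open, the fingers measure 114 mm over their backs; the gripper's body (76 mm by 85 mm) begins 54 mm behind the grasp point. The pads swing forward as they close: fully open they stand 13 mm farther back than shut.
Start: joints at [-1.268, 0.398, 0.045, 1.537, -0.019, 1.207, -0.051], TCP at [0.254, 0.598, 0.21] pointing down, gripper open.
Joint ranges: [-2.82, 2.82], [-0.49, 2.23], [-1.37, 1.46], [0, 2.46], [-1.36, 4.5], [0.23, 2], [-2.94, 2.94]. Speed limits (rad/s): [2.57, 2.57, 3.14, 3.14, 3.14, 3.14, 3.14].

## Interface

Orientations are given as a rotation vector (axis times angle).
In Python, from cell import bot, viewer gives the robot as it stands.
- The arm moves only by the tool arm_command, never from a script. Its argument "motion" is a list of rows, each a list of 6 numbers: the shift along the world's x, y, z in m, then the turn, a rotation vector about the world's x, y, z in degrees. In form: [[x, y, z, rx, ry, rz], ...]. A call has 1 to 5 rows; each row is the pose to reach, as a shift and turn from the pose commanded when the call began; what a row does not reach only later rows make up. A row lasts 1/12 s, in which the tool goes at most 41.7 mm and 7.16 degrees, less where a joint would pass 70% of its speed; a pose out of reach is approached as far as the arm can. A call with a gripper value outside its range is refused whole. "grip" is the gripper's target within -1 to 1 (shut at 1, half-way at 0, fully open at -1), set as the call begins (left out, the last holds). The fingers move at their own pace and stop on an object; the grip force is fixed at half the most. Time passes only in rows, so rows that repeat a pose let the fingers close. It gives the time, the measured TCP pose, the force, the opening and the grip force at its end, in the units of the state.
- bot.observe(): the state, without advancing time (a new reading comes with each control period).
- viewer.camera(name): name is "side" or "top"; returns a dict with "color" (480x640x3 uint8, blue, green, red), "z_map" (480x640 float32, m along the optical axis (not along the pixel's ray), 0 where there is no reading), "fx", "fy", "cx", "cy" (pixels), "k1" (the pictures are not rectified: a ray, as slopes to the right and down, at radius r is drawn at 1 + k1 r^2 times it, then the intrinsics apply), "R" (3x3) and "t" (3): a world point X has camera coordinates R X + t. Camera axes: x right, y down, z forward; pixel columns grow to the right and rows downward; lengths in m; the calibration is good to about 2 mm. A picture is of the moment at which its call begins.
- bot.sign_off(): hands the job in; it is judged then, once.
Trained networks look in a picture, given as the dict that the camera call returned (one of the last four; its "shot" number tells which), for a name from the list of things; names that differ only in an ending like _2 or _b are one class to them, and where a whole thing is asked for, a point or a joint stands for the part that bears it (a point fixed in the world has none). Each returns a list of dicts, best first, with "conf" (0 to 1); they miss things now and then, are a little off and sometimes report something else, mostly with a low value. They report only what shows in the picture. A call takes as long as a camera call.
- viewer.spot_in(picture, target): "centre" ([row, column] in pixels, amid what is visible of it).
- viewer.regions_of(picture, target): "mask" (480x640 bool, what is visible of it) and "centre" ([row, column] in pixels, amid what is visible of it).
The state is a dict: "t": time; "joints": joint angles; "qvel": joint speeds; "joint_efforts": joint torques, N m; "ee_pos": TCP position; "orientation": TCP orientation; "wrist_force": force on the tool from outside, world axes, zero at the start; "ft_torque": the same for the moment, N m; "finger_gap": finger opening in m; "finger_force": force on a finger pad.
Only numpy, scipy, OpenCV 4.12 (cv2) and the standard library are available. Lean on these libraries where they do the work, as an engineer would, in place of code of your own. Each camera call takes 0.05 s, during which the arm holds its last target. There are 200 camera calls.

## Task

Get the sandwich press ready to drain: first, with its lid still shut, push the aluminium drip tray with the orange tab fully home under the press. Then raise the press's sprung lid, which has a black bar handle at the front, until the red pointer at the end of the handle stands level with the green collar on the curved gauge, and finish with the gripper still holding the lid there, since the lid shuts by itself when released. Leave the honey jar, the mug and the spice jar where they stand.

Things in the scene. Friction and masses are not known exactly. Their poses are not given: they have to be found in the camera images.
- lid_hinge (a point): Mid-point of the lid's hinge axis on a black sandwich press (228 x 215 x 78 mm, on a 40 mm high steel stand, all fixed), 83 mm above the worktop. Axes of the press: x level from its front to its rear, y level to its left along the hinge, z up. Its front faces the robot, turned a little. Lid shut: top 118 mm above the worktop. The tray slot opens on the right (-y) side of the stand.
- handle_mid (a point): Middle of the lid's black handle bar, a level round bar along the hinge axis, 14 mm thick, 124 mm long, on two thin arms 56 mm to each side. Lid shut: 242 mm in front of the hinge axis, 47 mm above it (130 mm above the worktop); the lid's lip begins 46 mm behind the bar and 26 mm lower, its body 65 mm behind and 12 mm lower. Axes turn with the lid (x from front to hinge).
- press_lid (a joint): Opening angle of the lid, rad: 0 shut, grows as the front rises. A spring and the lid's weight pull it shut; holding it up takes 6 N (shut) to 15 N (at 0.75) upward at the handle. Goes to 1.66.
- pointer (a point): Centre of the red ball, 12 mm in diameter, at the end of a thin red pin that carries on from the left (+y) end of the handle bar, 109 mm from the bar's middle. Moves with the lid.
- collar (a point): Middle of the green collar (about 40 mm long, 17 mm thick) on the gauge, a thin curved steel rail with black graduations that rises to the left of the handle to 310 mm above the worktop, about the hinge axis at the handle bar's distance (246 mm). The collar is 19 mm left of the red ball's path. It is clamped: set before the start, it does not move during the job.
- mark (a joint): Setting of the green collar, rad, in the same measure as the lid's opening angle: the pointer stands level with the collar's middle when the lid's angle equals this value. Between 0.4 and 0.75.
- tray (a joint): How far the aluminium drip tray is pulled out of its slot, m: 0 fully home against its stop, up to 0.11 out. Slides level along the press's y axis (pushed to the left, +y, to go home) with about 3 N of friction and stays where it is left.
- tab (a point): Centre of the outer (right, -y) face of the tray's orange tab, an upright plate 60 mm wide (x), 10 mm thick (y), from 4 to 50 mm above the worktop; this point is 27 mm above the worktop. Axes as the press. When home the tab's outer face is still 72 mm to the right of the side of the press.
- honey_mid (a point): Centre of a honey jar with a red lid, 58 x 62 x 86 mm, loose, to the left of the press. Leave it alone.
- mug_mid (a point): Centre of a green and white mug, 86 mm across, 99 mm high, loose, in front and to the right of the press. Leave it alone.
- spice_mid (a point): Centre of a spice jar with a black lid, 41 mm across, 105 mm high, loose, to the right of the rear of the press. Leave it alone.

How it is judged:
On the way, in this order (a step that is already met when the one before it is completed fails the run):
1. the drip tray is fully home (within 5 mm) with the lid still shut (value of joint tray below 0.005 m and value of joint press_lid below 0.06 rad), for 0.2 s.
2. the gripper holds the lid with the pointer level with the green collar (within 0.07 rad) (value of joint tray below 0.005 m and angle between the x axis of handle_mid and the x axis of collar, either way round below 0.07 rad and contact force between the fingers and press_lid above 2 N), for 0.3 s.
At the end, for the whole second after the job is handed in: The tray is home within 5 mm; the fingers carry the lid (at least 2 N between them and the lid or its handle), still (below 0.05 rad/s), at an angle within 0.07 rad (about 17 mm along the gauge) of the green collar's middle; honey jar, mug and spice jar are within 30 mm of where they stood (all of step 2 and velocity of joint press_lid between -0.05 and 0.05 rad/s and distance of each of honey_mid, mug_mid, spice_mid from where it was at the start of the episode below 0.03 m); the arm keeps its last pose, push and grip.
It fails at once if the honey jar is pushed away or knocked over (distance of honey_mid from where it was at the start of the episode above 0.03 m or angle between honey_mid's own z axis and vertical above 0.5 rad).
It fails at once if the mug is pushed away or knocked over (distance of mug_mid from where it was at the start of the episode above 0.03 m or angle between mug_mid's own z axis and vertical above 0.5 rad).
It fails at once if the spice jar is pushed away or knocked over (distance of spice_mid from where it was at the start of the episode above 0.03 m or angle between spice_mid's own z axis and vertical above 0.5 rad).
It also fails if it takes over 50 s, if anything falls off the work surface, if the arm or the gripper's body presses on something with over 40 N, if the wrist force passes 120 N, or if a joint passes its speed limit or range.

## Working session

There is one attempt and no reset: what is moved stays moved. The work goes in short steps, Python scripts to look and compute and a tool call to move; the robot and the scene stay as the last step left them, time stands still between calls to the robot, and variables do not carry over. Pictures are saved under pics/ and viewed, at most 10 in all, crops included, and the job is handed in when it is done.

Besides the shell and the picture viewer there is one more tool, called as a command line: name --pt "numbers of a row" for each row, then --argument value for the rest. arm_command: Moves the arm, as the interface text tells. Its arguments: {"type":"object","properties":{"motion":{"type":"array","items":{"type":"array","items":{"type":"number"}}},"grip":{"type":"number"}},"required":["motion"]}

```bash
mkdir -p pics; cat > h.py <<'E'
import numpy as np, cv2
from cell import bot, viewer
def ray2world(p,r,c,z):
    s=np.array([(c-p["cx"])/p["fx"],(r-p["cy"])/p["fy"]]); u=s.copy()
    for _ in range(20): u=s/(1+p["k1"]*(u@u))
    return np.array(p["R"]).T@(np.array([u[0]*z,u[1]*z,z])-np.array(p["t"]))
def proj(p,X):
    q=np.array(p["R"])@np.array(X)+np.array(p["t"]); u=q[:2]/q[2]; u=u*(1+p["k1"]*(u@u))
    return p["fy"]*u[1]+p["cy"],p["fx"]*u[0]+p["cx"]
def cloud(p,mask):
    rs,cs=np.nonzero(mask&(p["z_map"]>0))
    return np.array([ray2world(p,r,c,p["z_map"][r,c]) for r,c in zip(rs,cs)])
E
python3 - <<'E'
from h import *
print(bot.observe())
for n in("side","top"):
    p=viewer.camera(n); cv2.imwrite(f"pics/{n}0.png",p["color"])
    R=np.array(p["R"]);print(n,"campos",-R.T@np.array(p["t"]),R[2])
    for k in["press_lid","handle_mid","pointer","collar","tab","tray","honey_mid","mug_mid","spice_mid","lid_hinge"]:
        try: L=viewer.regions_of(p,k)
        except Exception as e: print(k,e); continue
        for d in L[:2]:
            P=cloud(p,d["mask"])
            if len(P): print(k,round(d["conf"],2),np.round(d["centre"]),len(P),np.median(P,0).round(3),np.percentile(P,3,axis=0).round(3),np.percentile(P,97,axis=0).round(3))
E
```

```text
{'t': 0.0, 'joints': array([-1.2680231 ,  0.39917945,  0.04500643,  1.53788991, -0.01869644,
        1.20685606, -0.05071201]), 'qvel': array([ 0.00089064, -0.00143855,  0.00170382,  0.00144598,  0.00058198,
       -0.00047321,  0.0001344 ]), 'joint_efforts': array([ 3.90674886e-04, -4.75108624e+01,  1.36450320e+00, -2.54222417e+01,
        1.12997327e-02,  9.34088719e-03, -9.25975371e-06]), 'ee_pos': array([0.25389092, 0.59764109, 0.20926662]), 'orientation': array([-6.26621347e-01, -3.07820097e+00,  2.97522753e-03]), 'wrist_force': array([-0.0554557 ,  0.47919334,  0.03609097]), 'ft_torque': array([ 0.01348062,  0.00011323, -0.067066  ]), 'finger_force': 0.0, 'finger_gap': 0.08505246570170562}
side campos [0.6374623  1.17045513 0.74069195] [-0.04923096 -0.85532426 -0.5157487 ]
press_lid 0.85 [223. 293.] 4519 [0.634 0.081 0.114] [ 0.514 -0.04   0.087] [0.725 0.148 0.119]
press_lid 0.7 [173. 330.] 144 [0.56 0.17 0.27] [0.546 0.163 0.256] [0.574 0.174 0.283]
handle_mid 0.91 [220. 292.] 4399 [0.634 0.081 0.114] [ 0.524 -0.038  0.089] [0.724 0.147 0.118]
handle_mid 0.63 [173. 327.] 126 
[... 1529 characters left out ...]
] [0.569 0.17  0.286]
tab 0.72 [241. 440.] 2246 [ 0.605 -0.141  0.014] [ 0.558 -0.214  0.002] [ 0.649 -0.09   0.05 ]
tray 0.83 [239. 442.] 2111 [ 0.606 -0.14   0.014] [ 0.56  -0.213  0.004] [ 0.649 -0.091  0.049]
honey_mid 0.91 [256. 268.] 703 [0.564 0.232 0.086] [0.54  0.209 0.012] [0.59  0.26  0.089]
honey_mid 0.55 [174. 442.] 595 [ 0.739 -0.131  0.1  ] [ 0.727 -0.152  0.009] [ 0.762 -0.117  0.108]
mug_mid 0.66 [316. 456.] 1908 [ 0.437 -0.159  0.049] [ 0.384 -0.192  0.002] [ 0.48  -0.114  0.1  ]
spice_mid 0.97 [174. 442.] 609 [ 0.739 -0.131  0.098] [ 0.727 -0.154  0.004] [ 0.763 -0.117  0.108]
lid_hinge 0.78 [243. 419.] 3684 [ 0.587 -0.101  0.023] [ 0.481 -0.212  0.004] [0.664 0.167 0.298]
```

View pics/side0.png

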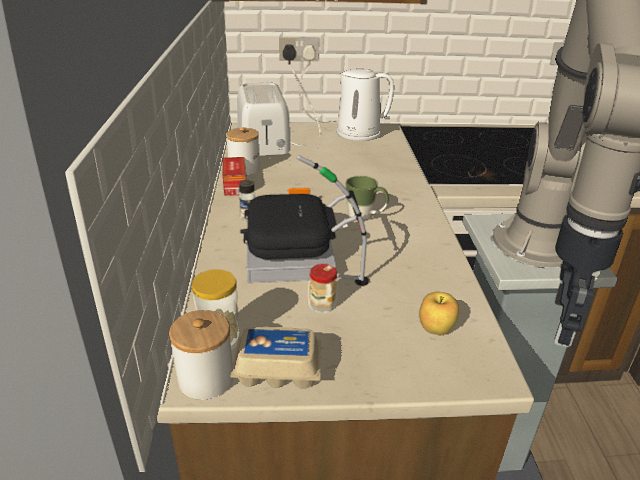

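View pics/top0.png

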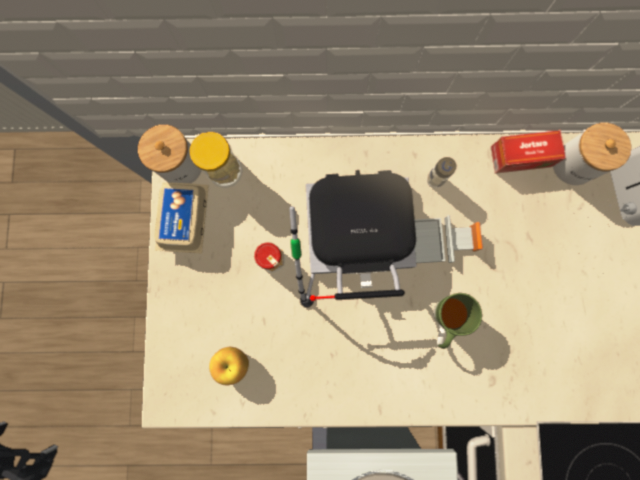

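```bash
python3 - <<'E'
from h import *
for n in("top","side"):
    p=viewer.camera(n); z=p["z_map"]; hsv=cv2.cvtColor(p["color"],cv2.COLOR_BGR2HSV); H,S,V=cv2.split(hsv)
    allm=z>0; rs,cs=np.nonzero(allm); P=cloud(p,allm)
    h,s,v=H[rs,cs],S[rs,cs],V[rs,cs]
    def rep(nm,m):
        Q=P[m]
        if len(Q): print(n,nm,len(Q),np.median(Q,0).round(4),Q.mean(0).round(4),np.percentile(Q,5,axis=0).round(3),np.percentile(Q,95,axis=0).round(3))
        return Q
    x,y,zz=P.T
    rep("green collar",(h>45)&(h<85)&(s>110)&(zz>.15)&(x>.45)&(y>.1))
    rep("red ball",((h<6)|(h>174))&(s>150)&(zz>.1)&(y<.21)&(x<.6)&(y>.05))
    rep("orange",(h>6)&(h<22)&(s>150)&(y<-.1)&(x>.5)&(x<.7))
    lid=(zz>.112)&(zz<.124)&(x>.5)&(y>-.08)&(y<.17)&(x<.76)
    Q=rep("lid",lid)
    if n=="top":
        print(cv2.minAreaRect(Q[:,:2].astype(np.float32)))
        Q=rep("bar",(zz>.126)&(zz<.14)&(x>.42)&(x<.56)&(y>-.06)&(y<.13)); print(cv2.minAreaRect(Q[:,:2].astype(np.float32)))
        Q=rep("tabtop",(zz>.04)&(zz<.06)&(y<-.18)&(x>.55)&(x<.67)); print(cv2.minAreaRect(Q[:,:2].astype(np.float32)))
        Q=rep("rail",(zz>.14)&(zz<.32)&(x>.45)&(x<.66)&(y>.1)&(y<.2))
E
```

```text
top green collar 148 [0.5569 0.1623 0.2791] [0.5566 0.1624 0.2783] [0.544 0.157 0.268] [0.569 0.168 0.286]
top red ball 76 [0.4789 0.1288 0.1333] [0.4787 0.1266 0.1336] [0.475 0.102 0.131] [0.481 0.143 0.138]
top orange 221 [ 0.6069 -0.212   0.0476] [ 0.6074 -0.2134  0.0425] [ 0.581 -0.219  0.026] [ 0.634 -0.209  0.051]
top lid 7661 [0.6375 0.04   0.1174] [0.6373 0.04   0.1172] [ 0.565 -0.046  0.113] [0.712 0.127 0.12 ]
((0.6136876344680786, 0.03851944953203201), (0.22668583691120148, 0.20379513502120972), 2.683182716369629)
top bar 609 [0.4835 0.0387 0.135 ] [0.4844 0.0385 0.1346] [ 0.476 -0.027  0.129] [0.498 0.11  0.138]
((0.4909018278121948, 0.046777792274951935), (0.03187795728445053, 0.1665494590997696), 1.4055389165878296)
top tabtop 265 [ 0.6282 -0.2176  0.0492] [ 0.6252 -0.3443  0.0492] [ 0.584 -0.556  0.042] [ 0.662 -0.21   0.058]
((0.6354628205299377, -0.38242170214653015), (0.05905849486589432, 0.3557277321815491), 9.055069923400879)
top rail 605 [0.5542 0.1624 0.2761] [0.5516 0.1624 0.2621] [0.488 0.156 0.18 ] [0.611 0.169 0.309]
side green collar 124 [0.5603 0.169  0.2712] [0.5601 0.1691 0.2708] [0.546 0.165 0.259] [0.573 0.174 0.283]
side red ball 3 [0.4853 0.1439 0.1282] [0.4852 0.1446 0.1292] [0.485 0.143 0.128] [0.485 0.147 0.131]
side orange 157 [ 0.6063 -0.2142  0.0439] [ 0.6018 -0.2923  0.1387] [ 0.535 -0.563  0.025] [ 0.638 -0.206  0.499]
side lid 2666 [0.6429 0.0555 0.1151] [0.6406 0.0512 0.1152] [ 0.57  -0.036  0.113] [0.713 0.129 0.118]
```

The side view shows the lid shut, the collar at (328,174) near the top of the rail, and the honey jar at (323,285). In the top view the handle bar runs from (338,297) to (404,292), with the red ball at about (308,298). The orange tab is at (476,236) and the mug at (458,315). Next I fit the press frame.

```bash
python3 - <<'E'
from h import *
from scipy.optimize import least_squares
p=viewer.camera("top"); m=p["z_map"]>0; rs,cs=np.nonzero(m); P=cloud(p,m); x,y,z=P.T
hsv=cv2.cvtColor(p["color"],cv2.COLOR_BGR2HSV)[rs,cs].astype(int); h,s,v=hsv.T
red=((h<6)|(h>174))&(s>120)&(z>.1)&(y<.16)&(x<.6)&(y>.05)
dark=(v<70)&(z>.122)&(z<.142)&(x>.465)&(x<.495)&(y>-.06)&(y<.12)
B=P[dark]; print("bar y",np.percentile(B[:,1],[0,1,50,99,100]).round(4),"x",np.median(B[:,0]),"red ymax",P[red][:,1].max(),np.percentile(P[red][:,1],[1,99]))
A=np.r_[B,P[red]]; k=np.polyfit(A[:,1],A[:,0],1); print("bar dx/dy",k)
rail=(z>.16)&(z<.32)&(x>.45)&(x<.66)&(y>.14)&(y<.18); k2=np.polyfit(P[rail][:,0],P[rail][:,1],1); print("rail dy/dx",k2)
lid=P[(z>.112)&(z<.124)&(x>.56)&(y>-.08)&(y<.14)&(x<.76)]
for d in np.arange(0,9,1.): 
    t=np.deg2rad(d); q=lid[:,:2]@np.array([[np.cos(t),-np.sin(t)],[np.sin(t),np.cos(t)]]); print(d,np.ptp(q,0).round(4),end="; ")
tray=P[(z>.003)&(z<.03)&(y<-.09)&(y>-.2)&(x>.54)&(x<.67)&(v>90)]
print("\ntray",len(tray))
o=P[(h>6)&(h<22)&(s>150)&(y<-.1)&(x>.5)&(x<.7)&(z>.042)]; print("tab top",o.min(0),o.max(0),np.polyfit(o[:,0],o[:,1],1))
E
```

```text
bar y [-0.035  -0.0331  0.0275  0.0935  0.095 ] x 0.4833511817791346 red ymax 0.14535758718143307 [0.09692068 0.14533284]
bar dx/dy [-0.04793673  0.48467241]
rail dy/dx [0.05052397 0.13454226]
0.0 [0.1685 0.2032]; 1.0 [0.1676 0.2032]; 2.0 [0.1685 0.2034]; 3.0 [0.1695 0.2042]; 4.0 [0.1715 0.2054]; 5.0 [0.1736 0.2065]; 6.0 [0.1756 0.2076]; 7.0 [0.1776 0.2089]; 8.0 [0.1795 0.2102]; 
tray 1673
tab top [ 0.57900483 -0.2205602   0.04241143] [ 0.6384237  -0.20849873  0.05355432] [ 0.04224148 -0.23966621]
```

arm_command --pt "0.0 0.0 0.04 0 0 0" --pt "0.02 -0.02 0.08 0 0 -6" --pt "0.04 -0.04 0.11 0 0 -12" --pt "0.06 -0.06 0.14 0 0 -18" --pt "0.08 -0.09 0.165 0 0 -24" --grip 1

```text
t: 1.67
ee_pos: [0.3308, 0.5143, 0.3728]
orientation: [-1.258, -2.879, -0.005]
wrist_force: [0.2, 0.8, 0.8]
finger_gap: 0.0259
finger_force: 0.0
```

arm_command --pt "0.02 -0.034 0.01 0 0 -4" --pt "0.04 -0.068 0.02 0 0 -9" --pt "0.06 -0.102 0.03 0 0 -14" --pt "0.08 -0.138 0.04 0 0 -18" --pt "0.09 -0.176 0.04 0 0 -22"

```text
t: 2.08
ee_pos: [0.4227, 0.3364, 0.4123]
orientation: [1.785, 2.583, 0.006]
wrist_force: [0.0, 1.3, 0.3]
finger_gap: 0.0002
finger_force: 0.0
```

arm_command --pt "0.01 -0.038 0 0 0 -4" --pt "0.02 -0.077 0 0 0 -8" --pt "0.03 -0.116 0 0 0 -12" --pt "0.04 -0.155 0 0 0 -15" --pt "0.05 -0.194 0 0 0 -18.2"

```text
t: 2.5
ee_pos: [0.4704, 0.1417, 0.4106]
orientation: [-2.17, -2.272, -0.002]
wrist_force: [1.1, -0.2, -0.3]
finger_gap: 0.0002
finger_force: 0.0
```

arm_command --pt "0.01 -0.04 0 0 0 0" --pt "0.02 -0.08 0 0 0 0" --pt "0.03 -0.12 0 0 0 0" --pt "0.04 -0.16 0 0 0 0" --pt "0.05 -0.2 0 0 0 0"

```text
t: 2.92
ee_pos: [0.5203, -0.0581, 0.4108]
orientation: [2.166, 2.275, 0.003]
wrist_force: [1.3, 0.7, -0.5]
finger_gap: 0.0
finger_force: 0.0
```

arm_command --pt "0.02 -0.036 0 0 0 0" --pt "0.04 -0.072 0 0 0 0" --pt "0.06 -0.108 0 0 0 0" --pt "0.08 -0.138 0 0 0 0" --pt "0.084 -0.138 -0.02 0 0 0"

```text
t: 3.33
ee_pos: [0.6059, -0.2037, 0.3923]
orientation: [2.172, 2.257, -0.005]
wrist_force: [-0.5, -0.3, 0.1]
finger_gap: -0.0002
finger_force: 0.0
```

arm_command --pt "0 -0.036 -0.02 0 0 0" --pt "0 -0.066 -0.045 0 0 0" --pt "0 -0.066 -0.085 0 0 0" --pt "0 -0.066 -0.125 0 0 0" --pt "0 -0.066 -0.165 0 0 0"

```text
t: 3.75
ee_pos: [0.6041, -0.2611, 0.224]
orientation: [2.168, 2.272, 0.001]
wrist_force: [0.5, -0.2, 0.2]
finger_gap: 0.0003
finger_force: 0.0
```

arm_command --pt "0 0 -0.04 0 0 0" --pt "0 0 -0.08 0 0 0" --pt "0 0 -0.12 0 0 0" --pt "0 0 -0.16 0 0 0" --pt "0 0 -0.18 0 0 0"

```text
t: 4.17
ee_pos: [0.6015, -0.258, 0.0401]
orientation: [-2.161, -2.27, 0.004]
wrist_force: [-0.3, -0.4, -0.5]
finger_gap: -0.0002
finger_force: 0.0
```

arm_command --pt "0 0.01 0 0 0 0" --pt "-0.001 0.02 0 0 0 0" --pt "-0.001 0.03 0 0 0 0" --pt "-0.002 0.04 0 0 0 0" --pt "-0.002 0.05 0 0 0 0"

```text
t: 4.58
ee_pos: [0.6038, -0.2089, 0.0476]
orientation: [2.164, 2.274, 0.004]
wrist_force: [-0.5, 1.0, -0.2]
finger_gap: 0.0
finger_force: 0.0
```

arm_command --pt "0 0.008 -0.005 0 0 0" --pt "-0.001 0.016 -0.005 0 0 0" --pt "-0.001 0.024 -0.005 0 0 0" --pt "-0.001 0.03 -0.005 0 0 0"

```text
t: 4.92
ee_pos: [0.6013, -0.1789, 0.0404]
orientation: [-2.166, -2.275, -0.001]
wrist_force: [-0.6, -0.2, 0.1]
finger_gap: -0.0002
finger_force: 0.0
```

```bash
python3 - <<'E'
from h import *
p=viewer.camera("top"); cv2.imwrite("pics/top1.png",cv2.resize(p["color"][180:340,380:540],None,fx=3,fy=3))
o=bot.observe();print(o["ee_pos"],o["wrist_force"])
m=p["z_map"]>0; rs,cs=np.nonzero(m); P=cloud(p,m); x,y,z=P.T; h,s,v=cv2.cvtColor(p["color"],cv2.COLOR_BGR2HSV)[rs,cs].T
q=P[(h>6)&(h<22)&(s>150)&(y<-.08)&(x>.5)&(x<.7)&(z>.02)&(z<.06)]; print(len(q),q.min(0),q.max(0))
E
```

```text
[ 0.60156726 -0.17746155  0.04024841] [-0.25818932  0.74019677  0.47755951]Traceback (most recent call last):
  File "<stdin>", line 5, in <module>
    return umr_minimum(a, axis, None, out, keepdims, initial, where)
ValueError: zero-size array to reduction operation minimum which has no identity
```

View pics/top1.png

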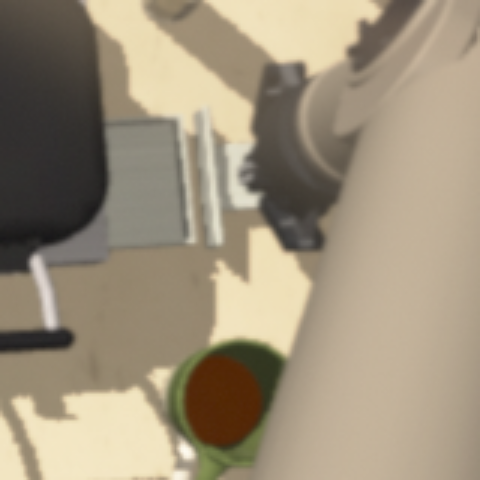

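The top crop shows the tray rim still at about column 449, so the tray hasn't moved, and the gripper hides the tab. I'll check with the side camera.

```bash
python3 - <<'E'
from h import *
o=bot.observe();e=o["ee_pos"];print(o["orientation"])
for n in("side","top"):
    p=viewer.camera(n); print(n,"tcp px",proj(p,e),"tip",proj(p,e-[0,0,.019]),"tab",proj(p,[.608,-.215,.05]))
    if n=="side": cv2.imwrite("pics/side1.png",cv2.resize(p["color"][100:260,220:420],None,fx=4,fy=3.75))
    m=p["z_map"]>0; rs,cs=np.nonzero(m); P=cloud(p,m); x,y,z=P.T; h,s,v=cv2.cvtColor(p["color"],cv2.COLOR_BGR2HSV)[rs,cs].T
    q=P[(h>6)&(h<22)&(s>150)&(y<-.08)&(y>-.3)&(x>.5)&(x<.7)&(z>.0)&(z<.06)]; print(len(q), len(q) and (q.min(0),q.max(0)))
E
```

```text
[-2.16372966e+00 -2.27609320e+00 -1.69767671e-03]
side tcp px (np.float64(196.9880203951347), np.float64(302.4324122198582)) tip (np.float64(203.131761429991), np.float64(302.3890776813182)) tab (np.float64(187.64883984724216), np.float64(299.8252868102924))
78 (array([ 0.58473368, -0.22881962,  0.03359239]), array([ 0.64090256, -0.16935047,  0.05964268]))
top tcp px (np.float64(239.34331380564217), np.float64(459.811874927841)) tip (np.float64(240.55863199278454), np.float64(457.2639087697716)) tab (np.float64(235.54699795142224), np.float64(478.51894693950464))
0 0
```

View pics/side1.png

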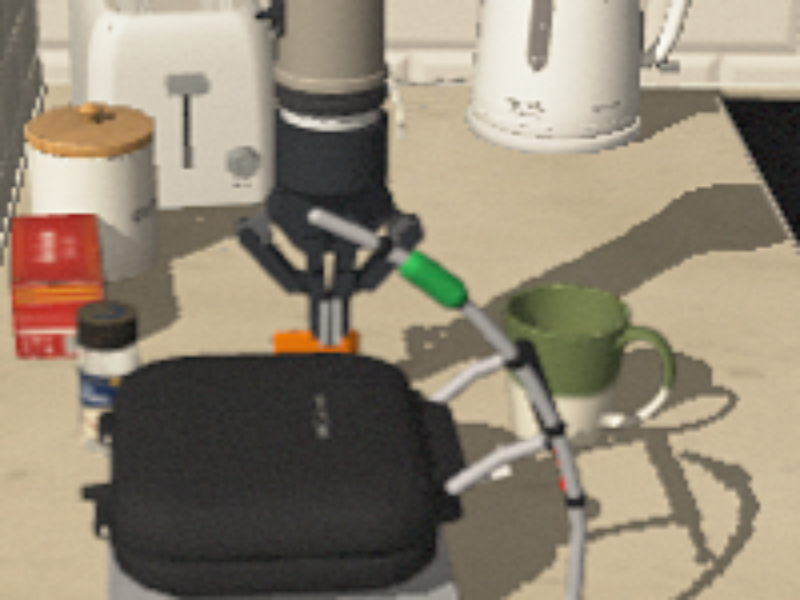

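```bash
python3 - <<'E'
from h import *
p=viewer.camera("side"); print(bot.observe()["ee_pos"])
for r in range(180,200):
    print(r,[(c,*(ray2world(p,r,c,p["z_map"][r,c])*1000).astype(int)[1:],*p["color"][r,c][::-1].tolist()) for c in (292,302,304,307)])
cv2.imwrite("pics/side2.png",cv2.resize(p["color"][160:210,270:330],None,fx=10,fy=10,interpolation=cv2.INTER_NEAREST))
E
```

```text
[ 0.60137612 -0.1804431   0.04048415]
180 [(292, np.int64(-373), np.int64(-2), 198, 181, 146), (302, np.int64(-166), np.int64(97), 99, 97, 91), (304, np.int64(-173), np.int64(93), 164, 163, 154), (307, np.int64(-370), np.int64(-1), 132, 120, 101)]
181 [(292, np.int64(-370), np.int64(-4), 194, 178, 145), (302, np.int64(-167), np.int64(93), 106, 104, 97), (304, np.int64(-168), np.int64(93), 162, 159, 152), (307, np.int64(-371), np.int64(-5), 134, 124, 107)]
182 [(292, np.int64(-357), np.int64(-1), 191, 175, 141), (302, np.int64(-166), np.int64(90), 101, 100, 95), (304, np.int64(-171), np.int64(88), 159, 159, 150), (307, np.int64(-361), np.int64(-4), 133, 121, 105)]
183 [(292, np.int64(-353), np.int64(-3), 194, 177, 142), (302, np.int64(-164), np.int64(89), 100, 99, 95), (304, np.int64(-166), np.int64(87), 159, 159, 149), (307, np.int64(-350), np.int64(-1), 137, 127, 108)]
184 [(292, np.int64(-341), np.int64(0), 194, 178, 146), (302, np.int64(-167), np.int64(84), 95, 92, 87), (304, np.int64(-168), np.int64(83), 163, 159, 153), (307, np.int64(-340), np.int64(0), 136, 128, 110)]
185 [(292
[... 2360 characters left out ...]
(304, np.int64(-39), np.int64(114), 46, 44, 46), (307, np.int64(-41), np.int64(113), 47, 47, 47)]
197 [(292, np.int64(-30), np.int64(116), 46, 44, 43), (302, np.int64(-31), np.int64(116), 51, 48, 42), (304, np.int64(-33), np.int64(115), 45, 44, 44), (307, np.int64(-32), np.int64(115), 48, 42, 44)]
198 [(292, np.int64(-27), np.int64(115), 44, 40, 41), (302, np.int64(-24), np.int64(117), 46, 41, 46), (304, np.int64(-32), np.int64(112), 45, 44, 43), (307, np.int64(-30), np.int64(113), 48, 43, 47)]
199 [(292, np.int64(-21), np.int64(115), 43, 42, 43), (302, np.int64(-21), np.int64(115), 44, 42, 43), (304, np.int64(-24), np.int64(114), 44, 45, 45), (307, np.int64(-23), np.int64(114), 44, 43, 42)]
```

View pics/side2.png

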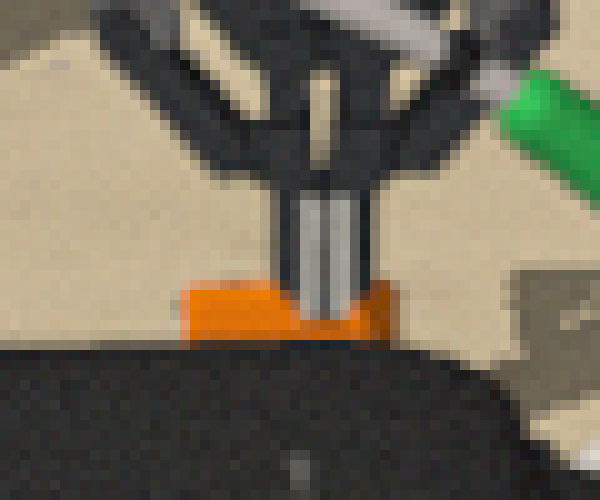

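The close-up shows the fingertips ending at row 192, about z = 0.063, which is above the tab's top at rows 188–193. So the fingers are about 40 mm higher than the reported TCP implies. I'll back off and measure that offset.

arm_command --pt "0 0 0.03 0 0 0" --pt "0 -0.04 0.04 0 0 0" --pt "0 -0.08 0.04 0 0 0" --pt "0 -0.1 0.04 0 0 0" --pt "0 -0.1 0.04 0 0 0"

```text
t: 5.53
ee_pos: [0.5989, -0.2893, 0.0818]
orientation: [2.174, 2.26, -0.007]
wrist_force: [-0.1, 0.3, -0.1]
finger_gap: 0.0002
finger_force: 0.0
```

```bash
python3 - <<'E'
from h import *
o=bot.observe();e=o["ee_pos"];print(e,o["joints"].round(3),o["orientation"])
p=viewer.camera("side"); r0,c0=map(int,proj(p,e-[0,0,.019]));r1,c1=map(int,proj(p,e+[0,0,.06])); print(r0,c0,r1,c1)
for r in range(r1-2,r0+6):
    row=[]
    for c in range(c0-14,c0+15):
        P=ray2world(p,r,c,p["z_map"][r,c]) 
        if abs(P[1]-e[1])<.035 and P[2]>.01: row.append(P)
    if row: row=np.array(row); print(r,len(row),(row.min(0)*1000).astype(int),(row.max(0)*1000).astype(int))
E
```

```text
[ 0.59893845 -0.28934801  0.08178801] [-0.078  0.636  0.674  1.641 -0.443  1.019  0.774] [ 2.17402461  2.26032196 -0.00688189]
172 302 146 302
144 25 [ 567 -295  147] [ 637 -268  158]
145 23 [ 570 -287  147] [ 634 -271  154]
146 23 [ 570 -296  140] [ 631 -272  150]
147 19 [ 575 -292  139] [ 629 -272  147]
148 12 [ 586 -287  138] [ 617 -272  144]
149 10 [ 589 -284  136] [ 615 -273  140]
150 10 [ 589 -289  131] [ 615 -274  137]
151 10 [ 589 -284  130] [ 615 -274  134]
152 10 [ 589 -286  126] [ 614 -271  132]
153 10 [ 589 -284  124] [ 614 -275  128]
154 10 [ 589 -281  122] [ 615 -274  125]
155 10 [ 589 -287  117] [ 614 -274  122]
156 6 [ 589 -284  115] [ 603 -270  121]
157 4 [ 589 -280  114] [ 598 -273  117]
158 2 [ 589 -285  108] [ 592 -279  111]
161 1 [ 606 -279  101] [ 606 -279  101]
```

The visible fingertips are about 42 mm above where the reported TCP puts them, and x and y agree. I'll lower in stages and re-check.

arm_command --pt "0.004 0 -0.02 0 0 0" --pt "0.006 0 -0.04 0 0 0" --pt "0.006 0 -0.06 0 0 0" --pt "0.006 0.01 -0.065 0 0 0" --pt "0.006 0.01 -0.065 0 0 0"

```text
t: 6.0
ee_pos: [0.6064, -0.2656, 0.013]
orientation: [-2.16, -2.273, -0.001]
wrist_force: [0.5, 0.9, 0.1]
finger_gap: 0.0002
finger_force: 0.0
```

```bash
cat > tip.py <<'E'
from h import *
def tip(n,lo=-.03,hi=.06):
    e=bot.observe()["ee_pos"]; p=viewer.camera(n); m=p["z_map"]>0; P=cloud(p,m)
    q=P[(np.abs(P[:,0]-e[0])<.03)&(np.abs(P[:,1]-e[1])<.03)&(P[:,2]>max(.012,e[2]+lo))&(P[:,2]<e[2]+hi)]
    print(n,e.round(4),len(q),q.min(0).round(3),q.max(0).round(3),np.sort(q[:,2])[:8].round(3)) if len(q) else print(n,e,"none")
E
python3 -c "
from tip import *
tip('side');tip('top');print(bot.observe()['wrist_force'])"
```

```text
side [ 0.6064 -0.2656  0.013 ] 113 [ 0.59  -0.273  0.034] [ 0.626 -0.246  0.073] [0.034 0.035 0.037 0.037 0.037 0.038 0.039 0.039]
top [ 0.6075 -0.2672  0.0147] 75 [ 0.593 -0.268  0.041] [ 0.621 -0.253  0.074] [0.041 0.042 0.043 0.043 0.044 0.044 0.045 0.045]
[ 0.60665942 -1.51371854  0.95792808]
```

Confirmed: the tips are at about z = 0.035 while the TCP reads 0.013. I'll lower a little more and push.

arm_command --pt "0 0 -0.008 0 0 0" --pt "0 0.012 -0.008 0 0 0" --pt "0 0.024 -0.008 0 0 0" --pt "-0.001 0.036 -0.008 0 0 0" --pt "-0.001 0.048 -0.008 0 0 0"

```text
t: 6.52
ee_pos: [0.6062, -0.222, 0.0078]
orientation: [2.165, 2.274, -0.002]
wrist_force: [-0.3, -4.6, -1.9]
finger_gap: -0.0
finger_force: 2.1
```

arm_command --pt "0 0.01 0 0 0 0" --pt "-0.001 0.02 0 0 0 0" --pt "-0.001 0.03 0 0 0 0" --pt "-0.002 0.038 0 0 0 0" --pt "-0.002 0.038 0 0 0 0"

```text
t: 6.93
ee_pos: [0.6047, -0.1809, 0.0073]
orientation: [-2.163, -2.276, -0.003]
wrist_force: [0.7, 0.5, -0.8]
finger_gap: -0.0005
finger_force: 0.0
```

arm_command --pt "0 0.008 0 0 0 0" --pt "0 0.015 0 0 0 0" --pt "0 0.021 0 0 0 0" --pt "0 0.026 0 0 0 0" --pt "-0.001 0.03 0 0 0 0"

```text
t: 7.35
ee_pos: [0.6037, -0.1549, 0.0074]
orientation: [2.165, 2.273, -0.001]
wrist_force: [1.8, -10.8, -5.0]
finger_gap: -0.0001
finger_force: 4.6
```

arm_command --pt "0 0.003 0 0 0 0" --pt "0 0.006 0 0 0 0" --pt "0 0.006 0 0 0 0" --pt "0 0.006 0 0 0 0"

```text
t: 7.68
ee_pos: [0.6037, -0.1551, 0.0075]
orientation: [2.164, 2.264, -0.008]
wrist_force: [2.6, -13.4, -5.0]
finger_gap: 0.0
finger_force: 6.9
```

```bash
python3 - <<'E'
from h import *
p=viewer.camera("side"); m=p["z_map"]>0; rs,cs=np.nonzero(m); P=cloud(p,m); x,y,z=P.T; h,s,v=cv2.cvtColor(p["color"],cv2.COLOR_BGR2HSV)[rs,cs].T
q=P[(h>6)&(h<22)&(s>150)&(y<-.08)&(y>-.3)&(x>.5)&(x<.7)&(z>.0)&(z<.06)]; print(len(q), len(q) and (q.min(0),q.max(0)))
p=viewer.camera("top");cv2.imwrite("pics/top2.png",cv2.resize(p["color"][180:340,280:540],None,fx=3,fy=3))
E
```

```text
0 0
```

View pics/top2.png

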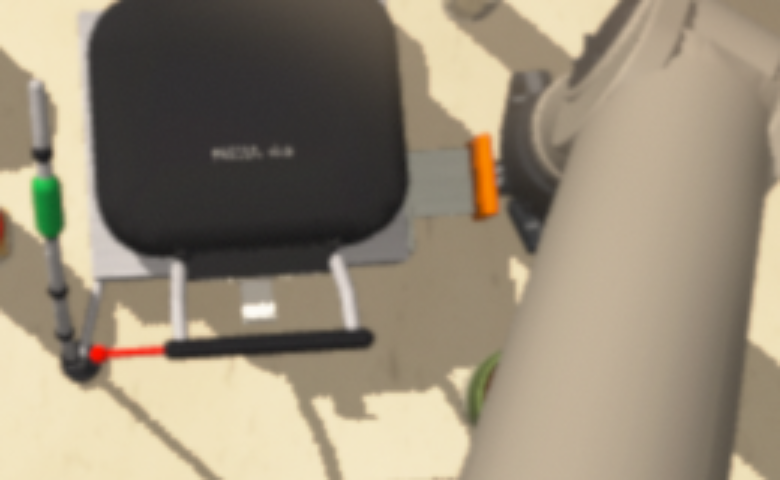

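The top crop shows the orange tab at about (484,176), close to the press. The force rose with no further travel, and the tab face at about y = -0.143 matches the computed home position. So the tray is home; next is the handle.

arm_command --pt "0 -0.03 0 0 0 0" --pt "0 -0.05 0.02 0 0 0" --pt "0 -0.05 0.06 0 0 0" --pt "0 -0.05 0.1 0 0 0" --pt "0 -0.05 0.14 0 0 0"

```text
t: 8.2
ee_pos: [0.6034, -0.1963, 0.1483]
orientation: [-2.165, -2.273, -0.003]
wrist_force: [0.7, 0.1, 0.9]
finger_gap: 0.0002
finger_force: 0.0
```

arm_command --pt "-0.01 0.01 0.035 0 0 0" --pt "-0.03 0.035 0.05 0 0 0" --pt "-0.055 0.065 0.06 0 0 0" --pt "-0.08 0.095 0.06 0 0 0" --pt "-0.1 0.125 0.06 0 0 0" --grip 0

```text
t: 8.62
ee_pos: [0.5021, -0.0702, 0.2078]
orientation: [-2.165, -2.274, -0.004]
wrist_force: [0.4, -0.2, -0.2]
finger_gap: 0.0426
finger_force: 0.0
```

arm_command --pt "-0.01 0.03 0 0 0 0" --pt "-0.02 0.06 0 0 0 0" --pt "-0.02 0.09 -0.01 0 0 0" --pt "-0.02 0.1 -0.03 0 0 0" --pt "-0.02 0.1 -0.03 0 0 0"

```text
t: 9.03
ee_pos: [0.4805, 0.0325, 0.1748]
orientation: [-2.154, -2.279, 0.004]
wrist_force: [-1.1, -0.1, 0.4]
finger_gap: 0.0422
finger_force: 0.0
```

```bash
python3 -c "
from tip import *
o=bot.observe();print(o['orientation'],o['finger_gap'])
e=o['ee_pos']; p=viewer.camera('side'); P=cloud(p,p['z_map']>0)
for a in np.arange(-.02,.09,.01):
    q=P[(abs(P[:,0]-e[0])<.06)&(abs(P[:,1]-e[1])<.05)&(P[:,2]>e[2]+a)&(P[:,2]<e[2]+a+.01)]
    if len(q): print(a.round(3),len(q),q.min(0).round(3),q.max(0).round(3))
"
```

```text
[-2.15379116 -2.27930638  0.00367118] 0.04224270133708544
0.02 30 [0.45  0.021 0.197] [0.516 0.047 0.205]
0.03 64 [0.448 0.021 0.205] [0.519 0.049 0.215]
0.04 59 [0.449 0.027 0.215] [0.519 0.05  0.225]
0.05 59 [0.449 0.024 0.225] [0.519 0.049 0.235]
0.06 80 [0.431 0.025 0.235] [0.534 0.052 0.245]
0.07 153 [0.428 0.02  0.245] [0.537 0.053 0.255]
0.08 113 [0.425 0.018 0.255] [0.539 0.055 0.265]
```

arm_command --pt "0 0 -0.03 0 0 0" --pt "0 0 -0.06 0 0 0" --pt "0 0 -0.075 0 0 0" --pt "0 0 -0.088 0 0 0" --pt "0 0 -0.088 0 0 0"

```text
t: 9.5
ee_pos: [0.4818, 0.0254, 0.088]
orientation: [-2.169, -2.27, 0.006]
wrist_force: [-0.5, 0.3, -0.1]
finger_gap: 0.0425
finger_force: 0.0
```

arm_command --pt "0 0 0 0 0 0" --pt "0 0 0 0 0 0" --pt "0 0 0 0 0 0" --pt "0 0 0 0 0 0" --pt "0 0 0 0 0 0" --grip 1

```text
t: 9.92
ee_pos: [0.484, 0.0263, 0.0906]
orientation: [2.167, 2.274, 0.002]
wrist_force: [-2.3, -2.0, 5.8]
finger_gap: 0.0122
finger_force: 58.7
```

arm_command --pt "0.001 0 0.006 0 0 0" --pt "0.003 0 0.012 0 0 0" --pt "0.004 0 0.018 0 0 0" --pt "0.006 0 0.024 0 0 0" --pt "0.006 0 0.024 0 0 0"

```text
t: 10.33
ee_pos: [0.4894, 0.0266, 0.1141]
orientation: [2.167, 2.275, 0.0]
wrist_force: [1.6, -2.2, -7.3]
finger_gap: 0.0122
finger_force: 58.6
```

arm_command --pt "0.004 0 0.012 0 0 0" --pt "0.008 0 0.023 0 0 0" --pt "0.013 0.001 0.034 0 0 0" --pt "0.019 0.001 0.045 0 0 0" --pt "0.019 0.001 0.045 0 0 0"

```text
t: 10.75
ee_pos: [0.5065, 0.0275, 0.1586]
orientation: [-2.165, -2.273, 0.005]
wrist_force: [-2.9, -2.2, -8.9]
finger_gap: 0.0119
finger_force: 58.8
```

```bash
cat > ang.py <<'E'
from h import *
hinge=np.array([.725,.042,.083]); xp=np.array([.9988,.048,0])
for n in("top","side"):
    p=viewer.camera(n); m=p["z_map"]>0; rs,cs=np.nonzero(m); P=cloud(p,m); x,y,z=P.T; h,s,v=cv2.cvtColor(p["color"],cv2.COLOR_BGR2HSV)[rs,cs].T
    for nm,q in(("ball",((h<6)|(h>174))&(s>130)&(z>.11)&(y<.16)&(y>.1)&(x<.62)&(x>.46)),("collar",(h>45)&(h<85)&(s>110)&(z>.15)&(x>.45)&(y>.1)&(y<.2))):
        Q=P[q]
        if len(Q):
            c=(Q.min(0)+Q.max(0))/2 if nm=="x" else np.median(Q,0); d=c-hinge; a=-d@xp; print(n,nm,len(Q),c.round(4),"theta",round(np.arctan2(d[2],a)-.192,3),"r",round(np.hypot(a,d[2]),4))
o=bot.observe();print(o["t"],o["ee_pos"],o["wrist_force"],o["finger_force"],o["finger_gap"])
E
python3 ang.py
```

```text
top ball 82 [0.5014 0.128  0.1995] theta 0.296 r 0.2483
top collar 148 [0.5569 0.1623 0.2787] theta 0.687 r 0.2542
side ball 13 [0.5037 0.1157 0.1953] theta 0.285 r 0.2447
side collar 123 [0.5604 0.1697 0.2715] theta 0.68 r 0.2461
10.85 [0.50577572 0.02746353 0.15701881] [-2.81988862 -2.39450691 -8.1030399 ] 58.82727384567261 0.012223159038308791
```

arm_command --pt "0.005 0 0.01 0 0 0" --pt "0.01 0 0.018 0 0 0" --pt "0.016 0.001 0.027 0 0 0" --pt "0.022 0.001 0.035 0 0 0" --pt "0.028 0.001 0.043 0 0 0"

```text
t: 11.27
ee_pos: [0.5334, 0.0288, 0.2014]
orientation: [-2.163, -2.27, 0.008]
wrist_force: [-7.4, -1.9, -7.4]
finger_gap: 0.012
finger_force: 58.3
```

arm_command --pt "0.007 0 0.008 0 0 0" --pt "0.014 0.001 0.015 0 0 0" --pt "0.021 0.001 0.022 0 0 0" --pt "0.031 0.001 0.031 0 0 0" --pt "0.031 0.001 0.031 0 0 0"

```text
t: 11.68
ee_pos: [0.5639, 0.0304, 0.2343]
orientation: [-2.16, -2.268, 0.009]
wrist_force: [-16.0, 0.2, 4.4]
finger_gap: 0.0116
finger_force: 59.0
```

```bash
python3 ang.py
```

```text
top ball 114 [0.5589 0.1274 0.2723] theta 0.672 r 0.249
top collar 147 [0.5567 0.1624 0.2787] theta 0.686 r 0.2542
side ball 21 [0.5617 0.1143 0.269 ] theta 0.669 r 0.2451
side collar 127 [0.5605 0.1693 0.2709] theta 0.679 r 0.2456
11.7833 [0.56272374 0.0304112  0.23336808] [-16.70204138  -1.03906474   3.80727062] 58.98545265197754 0.011671946764366696
```

arm_command --pt "0 0 0.003 0 0 0" --pt "0 0 0.003 0 0 0" --pt "0 0 0.003 0 0 0" --pt "0 0 0.003 0 0 0" --pt "0 0 0.003 0 0 0"

```text
t: 12.2
ee_pos: [0.5645, 0.0305, 0.235]
orientation: [-2.162, -2.271, 0.007]
wrist_force: [-7.4, -0.7, -5.9]
finger_gap: 0.0121
finger_force: 59.3
```

```bash
python3 ang.py; python3 -c "
from h import *
p=viewer.camera('side');a=p['color'][110:310,200:420]
cv2.imwrite('pics/end.png',cv2.resize(a,None,fx=3,fy=3))
p=viewer.camera('top')
for k in ['tab','honey_mid','mug_mid','spice_mid']:
    d=viewer.regions_of(p,k)[:1]
    if d: print(k,d[0]['conf'],d[0]['centre'])
m=p['z_map']>0; rs,cs=np.nonzero(m); P=cloud(p,m); x,y,z=P.T; h,s,v=cv2.cvtColor(p['color'],cv2.COLOR_BGR2HSV)[rs,cs].T
q=P[(h>6)&(h<22)&(s>150)&(y<-.08)&(y>-.3)&(x>.5)&(x<.7)&(z>.02)&(z<.06)]; print(len(q), len(q) and (q.min(0),q.max(0)))"
```

```text
top ball 111 [0.559  0.1257 0.2729] theta 0.673 r 0.2495
top collar 146 [0.5568 0.1623 0.2788] theta 0.687 r 0.2543
side ball 22 [0.5622 0.1174 0.2702] theta 0.675 r 0.2456
side collar 127 [0.5603 0.1695 0.2711] theta 0.679 r 0.2459
12.3 [0.56449472 0.0304472  0.23497458] [-8.27267087 -1.0852302  -6.26173416] 59.294055104255676 0.012110499289393312
honey_mid 0.63 [256.6, 270.4]
mug_mid 0.57 [312.8, 475.2]
0 0
```

View pics/end.png

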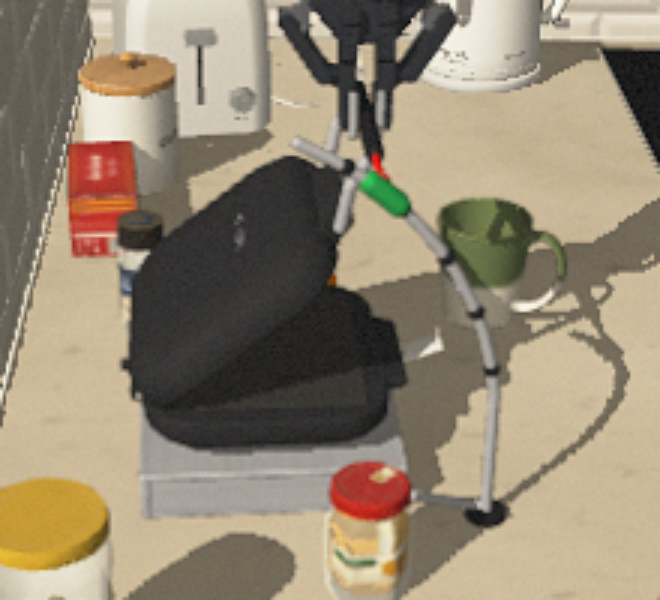

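The final view shows the lid raised with the red pointer level with the green collar at about (380,180), the bar in the fingers, and the jars and mug standing where they were.

```bash
python3 -c "
from cell import bot
print(bot.sign_off())"
```

```text
the job is handed in; nothing more can be done
None
```

I pushed the tray home with the lid shut, then raised the lid and handed the job in at about 12 s with the gripper still holding it, the pointer within about 0.015 rad of the green collar by camera; I last saw the tray when it reached its stop, and no verdict came back.

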